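# Stopper the cruet and hold it down for the clip

### The arm

A 6-joint arm with a two-finger parallel gripper is mounted at the origin on the work surface. World frame = base frame: x ahead of the robot, y to its left, z up, the work surface at z = 0. Lengths are in m, angles in rad, forces in N, time in s.
With the tool pointing down it reaches from about 0.35 to 0.875 m from the base axis. Payload 4.2 kg.
Tool frame: the origin (TCP) lies on the centre line of the jaws, within the pads' length; the fingertips stand 22 mm ahead of it and the grasp point (between the pads) lies 3 mm ahead of it; y points along the fingers, x is the direction in which the jaws open and shut, and the axes are right-handed (so a half turn about y gives the same grasp; the last joint's range is limited). The gripper opens to 85 mm and grips with 20 to 120 N. Pads are 22 mm wide; open, the fingers measure 114 mm over their backs; the gripper's body (76 mm by 85 mm) begins 54 mm behind the grasp point. The pads swing forward as they close: fully open they stand 13 mm farther back than shut.
Start: joints at [1.492, 0.385, 0.008, 0, -1.194, -0.259], TCP at [0.207, 0.59, 0.253] pointing down, gripper open.
Joint ranges: [-3.14, 3.14], [-1.21, 2.06], [-1.07, 1.41], [-3.16, 2.05], [-2.99, -0.16], [-3.1, 3.1]. Speed limits (rad/s): [2.79, 2.79, 3.14, 3.14, 3.14, 3.14].

### API

Orientations are given as a unit quaternion [x, y, z, w].
In Python, from station import arm gives the robot as it stands. The module is installed in compiled form; this text tells all that it offers.
- The arm moves only by the tool arm_command, never from a script. Its argument "plan" is a list of rows, each a list of 2 entries, a list of its own where there are three numbers: the shift along the tool's x, y, z in m, then the turn, a rotation vector about the tool's x, y, z in rad. In form: [[[tx, ty, tz], [ax, ay, az]], ...]. A call has 1 to 12 rows; each row shifts and turns the commanded pose from where the row before left it, along the tool's axes as they then stand; what a row does not reach is not made up. A row lasts 1/10 s, in which the tool goes at most 50 mm and 8.59 degrees, less where a joint would pass 70% of its speed; a pose out of reach is approached as far as the arm can. A call with a gripper value outside its range is refused whole. "hand" is the opening, from 0 (shut) to 1 (fully open), set as the call begins (left out, the last holds). The fingers move at their own pace and stop on an object; "newtons" is the grip in N (left out, the last holds). Time passes only in rows, so rows that do not move let the fingers close. It gives the time, the measured TCP pose, the force and the opening at its end, in the units of the state.
- arm.observe(): the state, without advancing time (a new reading comes with each control period).
- arm.grab_frame(name): name is "scene" or "top" or "wrist"; returns a dict with "img" (420x560x3 uint8, red, green, blue), "fx", "fy", "cx", "cy" (pixels), "k1" (the pictures are not rectified: a ray, as slopes to the right and down, at radius r is drawn at 1 + k1 r^2 times it, then the intrinsics apply), "rvec" (rotation vector, rad) and "tvec" (3), from world to camera coordinates, as OpenCV has them. Camera axes: x right, y down, z forward; pixel columns grow to the right and rows downward; lengths in m; the calibration is good to about 2 mm. A picture is of the moment at which its call begins. There is no depth.
- arm.finish_job(): hands the job in, once; it reports no verdict.
Trained networks look in the newest picture that a camera, given by its name, has taken for a name from the list of things; names that differ only in an ending like _2 or _b are one class to them, and where a whole thing is asked for, a point or a joint stands for the part that bears it (a point fixed in the world has none). Each returns a list of dicts, best first, with "p" (0 to 1); they miss things now and then, are a little off and sometimes report something else, mostly with a low value. They report only what shows in the picture. A call takes as long as a camera call. They do not tell look-alikes from the thing itself.
- arm.boxes_of(camera, query): "xy" ([column, row] in pixels, amid what is visible of it).
- arm.silhouettes(camera, query): "mask" (420x560 bool, what is visible of it) and "xy" ([column, row] in pixels, amid what is visible of it).
The state is a dict: "clock": time; "q": joint angles; "qvel": joint speeds; "tau": joint torques, N m; "ee_pos": TCP position; "orientation": TCP orientation; "ft_force": force on the tool from outside, world axes, zero at the start; "moment": the same for the moment, N m; "opening": opening from 0.0 (shut) to 1.0 (fully open).
Only numpy, scipy, OpenCV 4.12 (cv2) and the standard library are available. Lean on these libraries where they do the work, as an engineer would, in place of code of your own. Each camera call takes 0.05 s, during which the arm holds its last target.

### The job

Take the porcelain stopper out of the wooden draining block, set it upright into the neck of the green cruet, and press it straight down onto the springy seal with a steady push of about 10 N, so that I can snap the wire clip over it. Keep that push steady for at least three seconds, never forcing the stopper hard against the cruet, and finish with the gripper still pressing: do not let go. Leave the canister, pepper mill and salt bowl where they stand.

Things in the scene. Friction and masses are not known exactly. Their poses are not given: they have to be found in the camera images.
- stopper_centre (a point): Centre of the loose white porcelain stopper, 80 mm tall, 80 g, round, z up its axis. From below: tapered plug 36 mm long, 17 mm across at the tip, 25 mm at the top; flat collar 45 mm across, 6 mm thick; cylindrical knob 28 mm across, 38 mm tall. This point: on the axis, 4 mm above the collar's underside. At the start it hangs upright by its collar in the wooden block's hole
- stopper_knob (a point): Centre of the stopper's cylindrical knob, the place to grip it: on the axis, 25 mm above the collar's underside, 19 mm above the collar's top and 19 mm below the knob's flat top
- stopper_tip (a point): Centre of the lower tip of the stopper's plug, 36 mm below the collar's underside
- stopper: The stopper as a whole; origin on its axis at the collar's underside, z towards the knob
- block: Light wooden draining block, 90 x 90 x 46 mm, fixed to the counter, with one upright 30 mm hole, 42 mm deep, in the middle of its top. Origin at the centre of its underside, on the counter
- cruet: Green glass cruet with a round body 92 mm across, a narrow neck 40 mm across and an open wire clip folded down, fixed in a 130 mm square steel holder on the counter; fixed and upright. Origin on its axis at counter height, z up
- neck_rim (a point): Centre of the glass neck's rim, 135 mm above the counter, z up. The neck's bore is 28 mm across, 30 mm deep. On the rim stands the seal, whose free top lies 14 mm above this point
- seal (a joint): Downward travel (m) of the springy dark rubber seal ring on the cruet's neck (outside 39 mm, bore 29 mm, 14 mm tall): 0 free, up to 0.010 at its stop. The stopper's collar presses on it. A linear spring of 2 N per mm: 10 N presses it 0.005 m down; the stopper's weight alone 0.0004 m
- canister: Bystander: closed blue ceramic canister, 104 mm across, 126 mm tall; origin at the centre of its underside
- mill: Bystander: dark wooden pepper mill, 54 mm across, 134 mm tall; origin at the centre of its underside
- saltbowl: Bystander: small white salt bowl, 80 mm across, 40 mm tall; origin at the centre of its underside
Not all that is in view belongs to the job. Of the things like the cruet, leave any that is yellow; of the rest the larger one is meant.

How it is judged:
By the outcome, as a careful person would: the job done as asked, in the order asked, and still so for the second after the job is handed in, while the arm keeps its last pose, push and grip.
It also fails if it takes over 59 s, if anything falls off the work surface, if the arm or the gripper's body presses on something with over 40 N, if the wrist force passes 120 N, or if a joint passes its speed limit or range.

## Working session

There is one attempt and no reset: what is moved stays moved. The work goes in short steps, Python scripts to look and compute and a tool call to move; the robot and the scene stay as the last step left them, time stands still between calls to the robot, and variables do not carry over. Pictures are saved under pics/ and viewed, and the job is handed in when it is done.

Besides the shell and the picture viewer there is one more tool, called after "Emit:" as name(argument=value, ...), one argument or row to a line, values as JSON. arm_command: Moves the arm, as the interface text tells. Its arguments: {"type":"object","properties":{"plan":{"type":"array"},"hand":{"type":"number"},"newtons":{"type":"number"}},"required":["plan"]}

```bash
mkdir -p pics; cat > h.py <<'E'
from station import arm
import numpy as np, cv2
def grab(n,fn=None):
    f=arm.grab_frame(n)
    if fn: cv2.imwrite('pics/'+fn,f['img'][:,:,::-1])
    return f
def P(f):
    R=cv2.Rodrigues(np.array(f['rvec'],float))[0]; t=np.array(f['tvec'],float).ravel()
    K=np.array([[f['fx'],0,f['cx']],[0,f['fy'],f['cy']],[0,0,1.]]); return R,t,K,np.array([f['k1'],0,0,0.])
def ray(f,uv):
    R,t,K,d=P(f); n=cv2.undistortPoints(np.array([[uv]],float),K,d)[0,0]
    c=-R.T@t; v=R.T@np.array([n[0],n[1],1]); return c,v/np.linalg.norm(v)
def onz(f,uv,z):
    c,v=ray(f,uv); return c+v*(z-c[2])/v[2]
def proj(f,p):
    R,t,K,d=P(f); return cv2.projectPoints(np.array([p],float).reshape(-1,1,3),np.array(f['rvec'],float),t,K,d)[0].reshape(-1,2)
def tri(rs):
    A=np.zeros((3,3));b=np.zeros(3)
    for c,v in rs:
        M=np.eye(3)-np.outer(v,v);A+=M;b+=M@c
    return np.linalg.solve(A,b)
E
python3 - <<'E'
from h import *
print(arm.observe())
for n in ['scene','top','wrist']:
    f=grab(n,n+'0.png'); print(n,-P(f)[0].T@P(f)[1],f['fx'],f['k1'])
    for q in ['stopper','stopper_knob','block','cruet','neck_rim','seal','canister','mill','saltbowl']:
        print(q,[(np.round(b['xy'],1).tolist(),round(b['p'],2)) for b in arm.boxes_of(n,q)])
E
```

```text
{'clock': 0.0, 'q': array([ 1.49160511e+00,  3.85559494e-01,  6.60985256e-03, -4.79845646e-04,
       -1.19399747e+00, -2.58604422e-01]), 'qvel': array([-0.00139719,  0.00035798,  0.00010066, -0.00301333, -0.00174261,
        0.00113353]), 'tau': array([-8.55871222e-04, -3.92293167e+01,  1.88402599e+01,  4.18611914e+00,
       -4.65885911e-03,  1.26845510e-06]), 'ee_pos': array([0.20693431, 0.58917599, 0.25221635]), 'orientation': array([ 0.40939443, -0.57648649,  0.57745178, -0.40817762]), 'ft_force': array([-0.01500766,  0.46152181,  0.00566281]), 'moment': array([ 0.00256073,  0.05966546, -0.05145816]), 'opening': 1.001069049313423}
scene [1.23793358 0.53373975 0.94990101] 441.9717904488425 -0.10551981273460515
stopper [([243.0, 187.3], 0.66)]
stopper_knob [([243.3, 188.0], 0.45)]
block [([247.0, 196.4], 0.62)]
cruet [([352.9, 209.2], 0.89), ([324.1, 252.0], 0.75), ([412.7, 269.9], 0.65)]
neck_rim [([320.0, 251.8], 0.79), ([409.7, 273.6], 0.61), ([355.1, 208.1], 0.58)]
seal [([415.3, 244.4], 0.62), ([359.2, 190.6], 0.54), ([327.4, 224.6], 0.5)]
canister [([374.2, 321.3], 0.96)]
mill [([160.4, 196.7], 0.97)]
saltbowl [([234.3, 276.2], 0.73), ([329.9, 218.2], 0.53)]
top [0.48460443 0.01714367 0.99353229] 407.37819947860845 0.038704233449096424
stopper [([364.0, 233.2], 0.77)]
stopper_knob [([361.9, 232.6], 0.74)]
block [([351.5, 233.2], 0.93)]
cruet [([236.7, 297.3], 0.92), ([133.3, 250.4], 0.78), ([221.4, 216.4], 0.72)]
neck_rim [([133.0, 249.3], 0.96), ([227.0, 215.7], 0.86)]
seal [([112.3, 250.3], 0.71), ([227.2, 303.2], 0.55), ([218.0, 217.7], 0.5)]
canister [([122.3, 154.2], 0.8), ([362.9, 232.6], 0.28)]
mill [([433.3, 153.8], 0.66)]
saltbowl [([272.6, 125.2], 0.61)]
wrist [0.27221193 0.56650307 0.37382675] 317.0033895729249 -0.07170653350810831
stopper []
stopper_knob []
block []
cruet []
neck_rim []
seal []
canister []
mill []
saltbowl []
```

View pics/scene0.png

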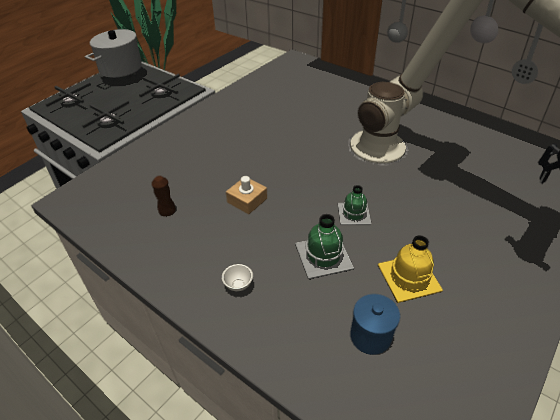

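View pics/top0.png

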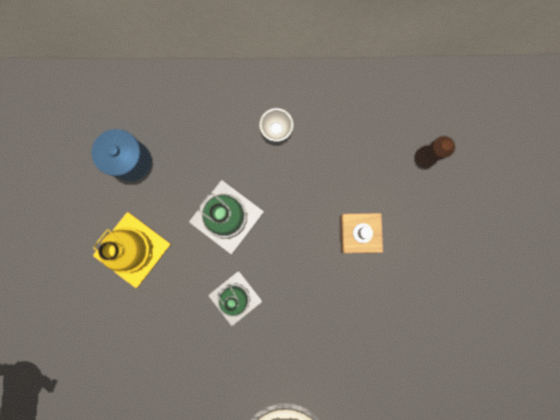

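View pics/wrist0.png

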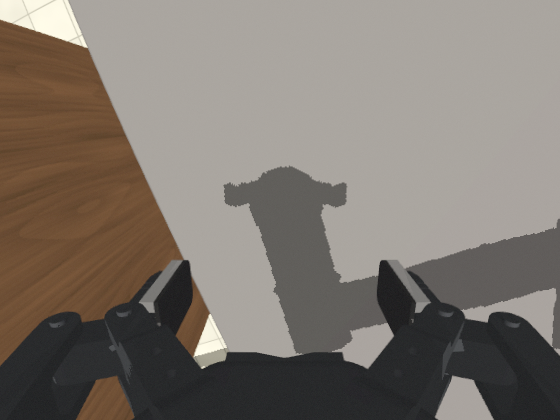

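The scene shows the larger green cruet at scene (325,245) / top (222,214), the small green one at top (234,299), the yellow one at top (123,250), and the stopper in its block at scene (245,187) / top (363,233). Next I'll measure these positions.

```bash
python3 - <<'E'
from h import *
from scipy.spatial.transform import Rotation as Ro
s=arm.observe();print(Ro.from_quat(s['orientation']).as_matrix().round(3))
F={}
for n in ['scene','top']:
    f=F[n]=grab(n)
    for q in ['stopper','block','cruet','seal','neck_rim','stopper_knob']:
        for m in arm.silhouettes(n,q):
            M=m['mask'];ys,xs=np.nonzero(M)
            print(n,q,round(m['p'],2),np.round(m['xy'],1),M.sum(),(xs.min(),xs.max(),ys.min(),ys.max()),'mean',xs.mean().round(1),ys.mean().round(1))
def crop(n,x,y,w,h,k,fn):
    im=F[n]['img'][y:y+h,x:x+w,::-1]; cv2.imwrite('pics/'+fn,cv2.resize(im,None,fx=k,fy=k,interpolation=cv2.INTER_CUBIC))
crop('top',180,170,90,90,6,'ct.png');crop('top',330,200,66,66,8,'st.png')
crop('scene',285,200,80,80,7,'cs.png');crop('scene',215,165,64,56,9,'ss.png')
E
```

```text
[[-0.331 -0.     0.943]
 [-0.943 -0.    -0.331]
 [ 0.    -1.     0.   ]]
scene stopper 0.7 [243.5 187.2] 179 (np.int64(239), np.int64(252), np.int64(177), np.int64(193)) mean 245.1 185.6
scene block 0.74 [245. 196.] 822 (np.int64(226), np.int64(265), np.int64(181), np.int64(213)) mean 245.9 197.0
scene block 0.41 [324.5 249. ] 2265 (np.int64(296), np.int64(353), np.int64(214), np.int64(278)) mean 323.7 249.9
scene cruet 0.8 [352.8 210.6] 928 (np.int64(338), np.int64(370), np.int64(185), np.int64(224)) mean 354.4 208.5
scene cruet 0.63 [323.4 249.6] 2295 (np.int64(296), np.int64(353), np.int64(214), np.int64(278)) mean 323.8 249.8
scene cruet 0.55 [414.5 272.5] 2544 (np.int64(379), np.int64(441), np.int64(235), np.int64(301)) mean 411.1 271.9
scene seal 0.67 [328.2 217.2] 125 (np.int64(320), np.int64(333), np.int64(214), np.int64(227)) mean 326.6 220.3
scene seal 0.51 [420.5 245.8] 217 (np.int64(412), np.int64(428), np.int64(235), np.int64(251)) mean 419.9 242.9
scene seal 0.44 [358.4 191.4] 71 (np.int64(353), np.int64(362), np.int64(185), np.int64(193)) mean 357.2 188.7
scene neck_ri
[... 1220 characters left out ...]
231.4 300.6
top seal 0.48 [ 99.7 254.2] 98 (np.int64(99), np.int64(117), np.int64(243), np.int64(258)) mean 107.5 251.7
top neck_rim 0.84 [226.1 214.8] 2962 (np.int64(189), np.int64(261), np.int64(180), np.int64(252)) mean 225.2 216.3
top neck_rim 0.77 [230.2 298.2] 1426 (np.int64(211), np.int64(259), np.int64(272), np.int64(324)) mean 234.4 297.6
top neck_rim 0.65 [131.6 249.6] 3103 (np.int64(94), np.int64(169), np.int64(213), np.int64(287)) mean 130.8 249.6
top stopper_knob 0.82 [360.7 232. ] 299 (np.int64(353), np.int64(372), np.int64(223), np.int64(242)) mean 362.3 232.3
top stopper_knob 0.33 [224.  213.1] 2863 (np.int64(189), np.int64(261), np.int64(181), np.int64(252)) mean 225.1 216.6
```

```bash
cd pics; python3 -c "
import cv2,numpy as np
a=[cv2.resize(cv2.imread(x),(400,300) if 0 else (396,300)) for x in ['ct.png','st.png','cs.png','ss.png']]
cv2.imwrite('m.png',np.vstack([np.hstack(a[:2]),np.hstack(a[2:])]))"
```

```text
(no output)
```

View pics/m.png

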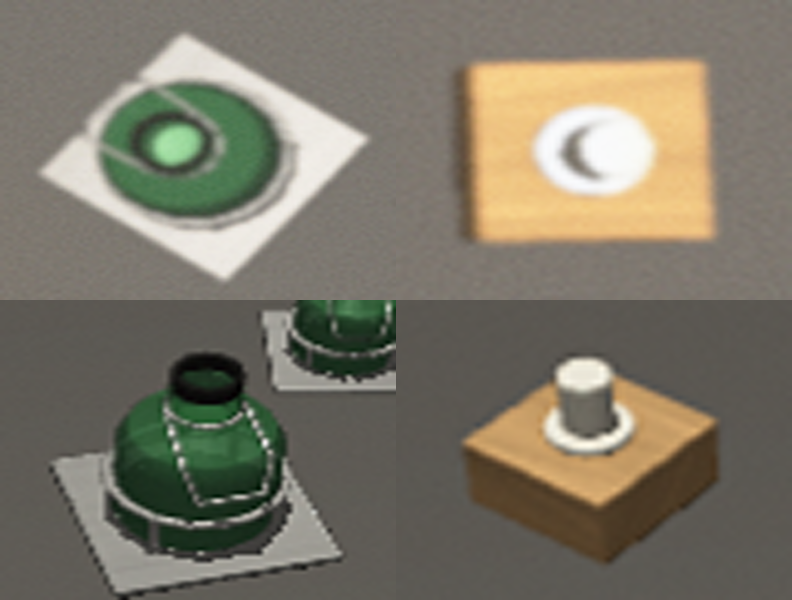

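```bash
python3 - <<'E'
from h import *
s=grab('scene');t=grab('top')
print('block', onz(t,(361,232.8),0.04))
print('stopper top(coll)',onz(t,(363,233),0.052))
print('cruet base sq top',onz(t,(225.3,216.6),0.003),'sq scene',onz(s,(324.7,254),0.003))
print('seal top',onz(t,(218,212.3),0.149),'sc',onz(s,(326.6,218.3),0.149))
print('small',onz(t,(234.5,298),0.003))
E
```

```text
block [ 0.5032223  -0.18621602  0.04      ]
stopper top(coll) [ 0.50245475 -0.18827146  0.052     ]
cruet base sq top [0.5485567  0.13518292 0.003     ] sq scene [0.54140776 0.13056963 0.003     ]
seal top [0.54828883 0.13278983 0.149     ] sc [0.5471483  0.13046319 0.149     ]
small [0.35354168 0.11416821 0.003     ]
```

Emit:
arm_command(
  plan=[
    [[0.0265, 0.001, 0.0223], [0, 0, 0]],
    [[0.0265, 0.001, 0.0223], [0, 0, 0]],
    [[0.0265, 0.001, 0.0223], [0, 0, 0]],
    [[0.0265, 0.001, 0.0223], [0, 0, 0]],
    [[0.0265, 0.001, 0.0223], [0, 0, 0]],
    [[0.0265, 0.001, 0.0223], [0, 0, 0]],
    [[0.0265, 0.001, 0.0223], [0, 0, 0]],
    [[0.0265, 0.001, 0.0223], [0, 0, 0]],
    [[0.0265, 0.001, 0.0223], [0, 0, 0]],
    [[0.0265, 0.001, 0.0223], [0, 0, 0]],
    [[0.0265, 0.001, 0.0223], [0, 0, 0]],
    [[0.0265, 0.001, 0.0223], [0, 0, 0]],
  ],
  hand=1,
)

```text
clock: 3.5
ee_pos: [0.3545, 0.1996, 0.2416]
orientation: [-0.409, 0.577, -0.577, 0.409]
ft_force: [0.1, 0.3, -0.2]
opening: 1.003
```

Emit:
arm_command(
  plan=[
    [[0.0265, 0.001, 0.0223], [0, 0, 0]],
    [[0.0265, 0.001, 0.0223], [0, 0, 0]],
    [[0.0265, 0.001, 0.0223], [0, 0, 0]],
    [[0.0265, 0.001, 0.0223], [0, 0, 0]],
    [[0.0265, 0.001, 0.0223], [0, 0, 0]],
    [[0.0265, 0.001, 0.0223], [0, 0, 0]],
    [[0.0265, 0.001, 0.0223], [0, 0, 0]],
    [[0.0265, 0.001, 0.0223], [0, 0, 0]],
    [[0.0265, 0.001, 0.0223], [0, 0, 0]],
    [[0.0265, 0.001, 0.0223], [0, 0, 0]],
    [[0.0265, 0.001, 0.0223], [0, 0, 0]],
    [[0.0265, 0.001, 0.0223], [0, 0, 0]],
  ],
)

```text
clock: 4.7
ee_pos: [0.5017, -0.1893, 0.2294]
orientation: [0.409, -0.577, 0.577, -0.409]
ft_force: [0.1, 0.3, 0.0]
opening: 0.998
```

```bash
python3 - <<'E'
from h import *
from scipy.spatial.transform import Rotation as Ro
f=grab('wrist','w1.png')
s=arm.observe();R=Ro.from_quat(s['orientation']).as_matrix();print(s['clock'],s['ee_pos'],s['q'].round(3),s['ft_force']);print(R.round(3))
for q in ['stopper','block']:
  for m in arm.silhouettes('wrist',q):
    M=m['mask'];ys,xs=np.nonzero(M);print(q,m['p'],m['xy'],M.sum(),xs.min(),xs.max(),ys.min(),ys.max())
p=np.array([0.5025,-0.188,0.09]);print('knobtop pred',proj(f,p),proj(f,[0.5025,-.188,.052]))
E
```

```text
4.75 [ 0.50343144 -0.19262074  0.22898653] [-0.063  0.258 -0.243  0.002 -1.069  1.293] [ 3.4289684  -3.54307973  1.33910104]
[[-0.334  0.001  0.943]
 [-0.943 -0.002 -0.334]
 [ 0.002 -1.     0.002]]
stopper 0.85 [281.4, 191.4] 1624 261 305 168 214
block 0.92 [280.6, 162.1] 6626 225 338 131 243
knobtop pred [[282.10363781 202.15687485]] [[282.34730111 192.07867744]]
```

View pics/w1.png

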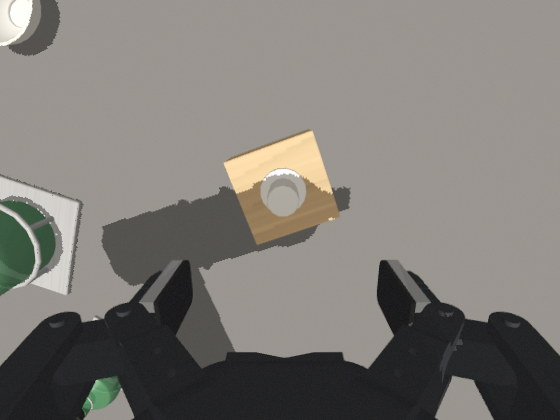

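The wrist picture shows the knob top at (284,203) and the collar at (283,190), within about 2 px of my prediction. I'll let the arm settle, then descend.

Emit:
arm_command(
  plan=[
    [[0, 0, 0], [0, 0, 0]],
    [[0, 0.01, 0], [0, 0, 0]],
    [[0, 0.02, 0], [0, 0, 0]],
    [[0, 0.02, 0], [0, 0, 0]],
    [[0, 0.02, 0], [0, 0, 0]],
    [[0, 0.01, 0], [0, 0, 0]],
    [[0, 0, 0], [0, 0, 0]],
    [[0, 0, 0], [0, 0, 0]],
  ],
)

```text
clock: 5.65
ee_pos: [0.5017, -0.1875, 0.1499]
orientation: [0.409, -0.576, 0.577, -0.409]
ft_force: [0.0, -0.3, -1.0]
opening: 1.002
```

```bash
python3 - <<'E'
from h import *
from scipy.spatial.transform import Rotation as Ro
f=grab('wrist','w2.png')
for i in range(1):
  s=arm.observe();R=Ro.from_quat(s['orientation']).as_matrix();print(s['clock'],s['ee_pos'],s['ft_force'])
g=grab('wrist');s=arm.observe();print(s['ee_pos'])
for m in arm.silhouettes('wrist','stopper'):
    M=m['mask'];ys,xs=np.nonzero(M);print(m['p'],m['xy'],M.sum(),xs.min(),xs.max(),ys.min(),ys.max())
p=np.array([0.5025,-0.188,0.09]);print('pred',proj(f,p),proj(f,[0.5025,-.188,.052]))
print(R.T@(np.array([.5025,-.188,.078])-s['ee_pos']))
E
```

```text
5.7 [ 0.50193232 -0.18757904  0.15023971] [-0.99812516 -0.84120488 -0.22433216]
[ 0.50199355 -0.18767587  0.15040313]
0.56 [284.8, 217.8] 3249 255 315 184 253
pred [[284.11238164 234.79887459]] [[284.10662397 216.16056055]]
[0.00015012 0.07240404 0.00045612]
```

View pics/w2.png

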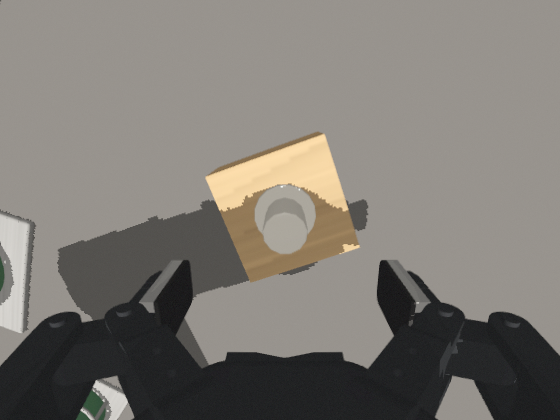

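The knob sits at (285,233), which matches the prediction. I'll descend and grip.

Emit:
arm_command(
  plan=[
    [[0, 0.012, 0], [0, 0, 0]],
    [[0, 0.016, 0.0005], [0, 0, 0]],
    [[0, 0.016, 0], [0, 0, 0]],
    [[0, 0.012, 0], [0, 0, 0]],
    [[0, 0.01, 0], [0, 0, 0]],
    [[0, 0.006, 0], [0, 0, 0]],
    [[0, 0, 0], [0, 0, 0]],
    [[0, 0, 0], [0, 0, 0]],
  ],
)

```text
clock: 6.6
ee_pos: [0.5021, -0.188, 0.0776]
orientation: [0.409, -0.577, 0.577, -0.409]
ft_force: [-0.2, 0.2, 0.2]
opening: 1.001
```

Emit:
arm_command(
  plan=[
    [[0, 0, 0], [0, 0, 0]],
    [[0, 0, 0], [0, 0, 0]],
    [[0, 0, 0], [0, 0, 0]],
    [[0, 0, 0], [0, 0, 0]],
    [[0, 0, 0], [0, 0, 0]],
    [[0, 0, 0], [0, 0, 0]],
    [[0, 0, 0], [0, 0, 0]],
    [[0, 0, 0], [0, 0, 0]],
  ],
  hand=0,
  newtons=60,
)

```text
clock: 7.4
ee_pos: [0.5021, -0.188, 0.0778]
orientation: [0.409, -0.577, 0.577, -0.409]
ft_force: [-0.6, 0.7, 5.4]
opening: 0.314
```

```bash
python3 - <<'E'
from h import *
f=grab('wrist','w3.png');s=arm.observe();print(s['clock'],s['ee_pos'],s['ft_force'],s['moment'],s['opening'])
E
```

```text
7.45 [ 0.50213548 -0.18795677  0.0777931 ] [-1.03806443  0.64679669  5.77848121] [ 0.29120083  0.10719072 -0.03559559] 0.31531260172081016
```

View pics/w3.png

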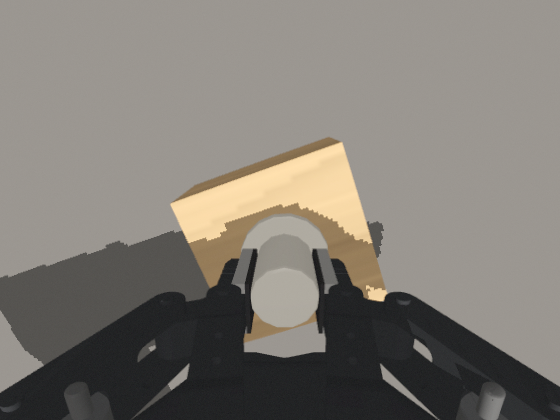

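Emit:
arm_command(
  plan=[
    [[0, -0.006, 0], [0, 0, 0]],
    [[0, -0.01, 0], [0, 0, 0]],
    [[0, -0.015, 0], [0, 0, 0]],
    [[0, -0.02, 0], [0, 0, 0]],
    [[0, -0.02, 0], [0, 0, 0]],
    [[0, -0.02, 0], [0, 0, 0]],
    [[0, -0.02, 0], [0, 0, 0]],
    [[0, -0.02, 0], [0, 0, 0]],
    [[0, -0.02, 0], [0, 0, 0]],
    [[0, -0.015, 0], [0, 0, 0]],
    [[0, -0.006, 0], [0, 0, 0]],
    [[0, 0, 0], [0, 0, 0]],
  ],
)

```text
clock: 8.65
ee_pos: [0.5018, -0.1879, 0.2501]
orientation: [0.408, -0.577, 0.577, -0.409]
ft_force: [-0.4, -0.1, -0.4]
opening: 0.311
```

```bash
python3 - <<'E'
from h import *
from scipy.spatial.transform import Rotation as Ro
f=grab('scene');t=grab('top');w=grab('wrist','w4.png');s=arm.observe();print(s['clock'],s['ee_pos'],s['ft_force'],s['opening'])
R=Ro.from_quat(s['orientation']).as_matrix()
print(R.T@(np.array([.548,.132,.2495])-s['ee_pos']))
b=s['ee_pos']-np.array([0,0,.0318])
u=proj(f,[b,b-[0,0,.036],b+[0,0,.044]]);print(u)
x,y=u[0].astype(int)
a=cv2.resize(f['img'][y-50:y+50,x-50:x+50,::-1],(500,500),interpolation=2);cv2.imwrite('pics/s4.png',a)
for n in ['scene','top']:
  print([(m['p'],m['xy']) for m in arm.boxes_of(n,'stopper_tip')])
E
```

```text
8.8 [ 0.50109806 -0.18778744  0.24823743] [-0.13243244  0.66254824 -0.16767626] 0.3130566712786184
[-0.31724609 -0.00119337 -0.06179716]
[[242.89563477 144.20951108]
 [243.79778236 154.41221361]
 [241.75076646 131.20230654]]
[(0.55, [237.3, 141.1]), (0.27, [160.8, 196.2])]
[]
```

View pics/s4.png

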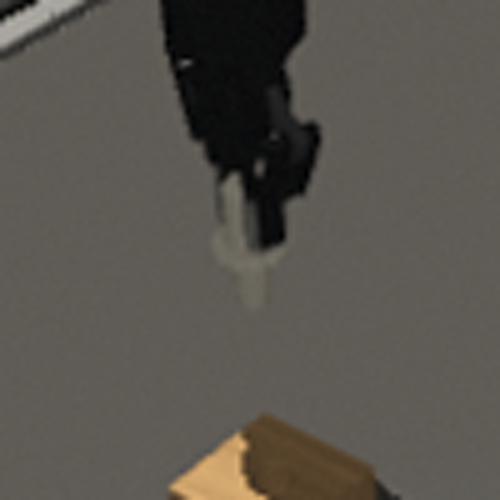

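View pics/w4.png

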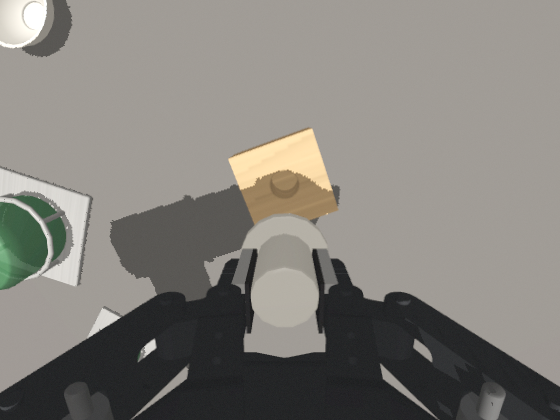

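Emit:
arm_command(
  plan=[
    [[-0.012, 0, -0.005], [0, 0, 0]],
    [[-0.025, 0, -0.009], [0, 0, 0]],
    [[-0.03, 0, -0.012], [0, 0, 0]],
    [[-0.035, 0, -0.014], [0, 0, 0]],
    [[-0.035, 0, -0.014], [0, 0, 0]],
    [[-0.035, 0, -0.014], [0, 0, 0]],
    [[-0.035, 0, -0.014], [0, 0, 0]],
    [[-0.035, 0, -0.014], [0, 0, 0]],
    [[-0.03, 0, -0.012], [0, 0, 0]],
    [[-0.025, 0, -0.008], [0, 0, 0]],
    [[-0.015, 0, -0.004], [0, 0, 0]],
    [[-0.005, 0, 0], [0, 0, 0]],
  ],
)

```text
clock: 10.1
ee_pos: [0.4933, 0.1524, 0.249]
orientation: [-0.41, 0.577, -0.576, 0.409]
ft_force: [-0.3, -0.1, -0.9]
opening: 0.312
```

Emit:
arm_command(
  plan=[
    [[0, 0, 0], [0, 0, 0]],
    [[0, 0, 0], [0, 0, 0]],
    [[0, 0, 0], [0, 0, 0]],
    [[0, 0, 0], [0, 0, 0]],
  ],
)

```text
clock: 10.5
ee_pos: [0.4936, 0.15, 0.2494]
orientation: [-0.408, 0.577, -0.577, 0.408]
ft_force: [-0.1, -0.8, -1.2]
opening: 0.314
```

```bash
python3 - <<'E'
from h import *
from scipy.spatial.transform import Rotation as Ro
w=grab('wrist','w5.png');s=arm.observe();print(s['clock'],s['ee_pos'],s['ft_force'],s['opening'])
R=Ro.from_quat(s['orientation']).as_matrix();print(R.round(3))
print(proj(w,[[.548,.132,.149],[.548,.132,.135]]))
for q in ['seal','neck_rim']:
 for m in arm.silhouettes('wrist',q):
    M=m['mask'];ys,xs=np.nonzero(M);print(q,m['p'],m['xy'],M.sum(),xs.min(),xs.max(),ys.min(),ys.max())
cv2.imwrite('pics/w5c.png',cv2.resize(w['img'][100:300,180:400,::-1],None,fx=3,fy=3,interpolation=2))
E
```

```text
10.55 [0.49360644 0.15019613 0.24940497] [-0.92245456 -0.53273636 -0.10184544] 0.31399391016187017
[[-0.333  0.     0.943]
 [-0.943  0.    -0.333]
 [-0.    -1.     0.   ]]
[[282.13747863 136.05138335]
 [282.25309869 135.00261836]]
seal 0.75 [69.6, 304.1] 1502 41 91 288 333
seal 0.74 [292.1, 149.6] 1298 254 309 107 162
neck_rim 0.85 [116.7, 261.5] 13773 41 196 185 333
neck_rim 0.72 [364.0, 260.8] 2781 328 397 225 300
neck_rim 0.55 [284.4, 125.2] 13635 212 356 52 198
```

View pics/w5.png

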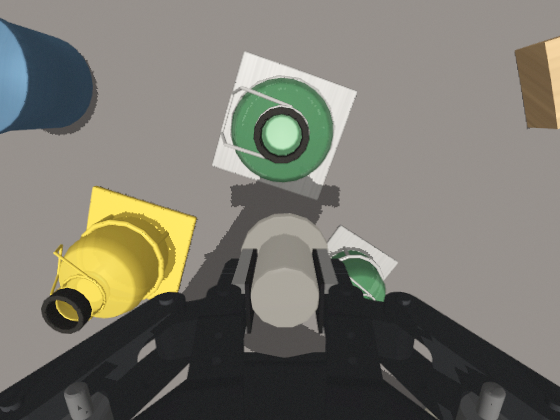

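View pics/w5c.png

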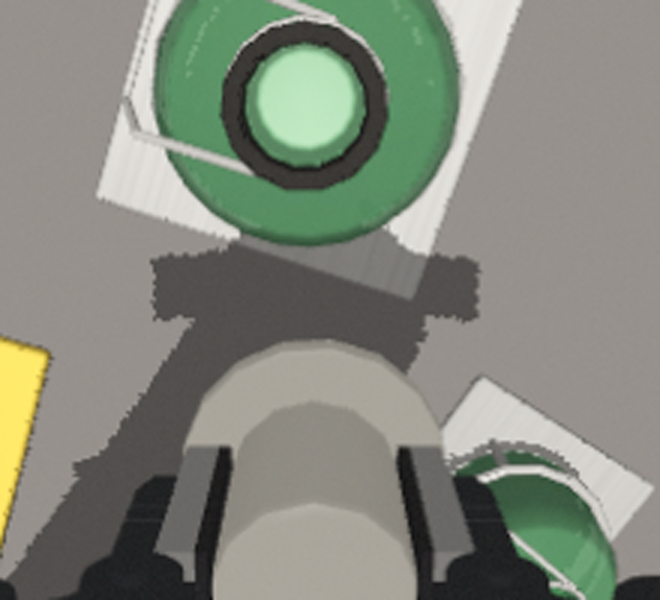

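```bash
python3 - <<'E'
from h import *
w=grab('wrist');s=arm.observe();e=s['ee_pos'];print(e)
R=np.array([[-.333,.943],[-.943,-.333]])
im=w['img'][:,:,::-1].copy()
def circ(c,r,col):
    a=np.linspace(0,2*np.pi,120);p=np.c_[c[0]+r*np.cos(a),c[1]+r*np.sin(a),np.full(120,c[2])]
    u=proj(w,p);return u
z0=e[2]-.0318
# subpixel draw at 3x
im3=cv2.resize(im[100:350,180:400],None,fx=3,fy=2.4 if 0 else 3,interpolation=2)
def d(u,col): cv2.polylines(im3,[np.round((u-[180,100]+0.5)*3).astype(int)],True,col,1)
for z,r in [(z0+.006,.0225),(z0+.044,.014),(z0+.006,.014)]:
    u=circ([e[0],e[1],z],r,0);d(u,(0,0,255));print(z-z0,u.min(0),u.max(0))
c=onz(w,(281.5,134.8),.149);print('seal',c)
for r in (.0195,.0145): d(circ(c,r,0),(255,0,255))
cv2.imwrite('pics/w6.png',im3[:600])
E
```

```text
[0.49361486 0.15058237 0.2494043 ]
0.006000000000000005 [238.86374389 217.9865447 ] [327.94096642 299.38476286]
0.043999999999999984 [247.40228582 270.02522558] [318.96353172 332.21003805]
0.006000000000000005 [255.67191508 234.45056233] [311.12635839 285.07823916]
seal [0.54897991 0.13257301 0.149     ]
```

View pics/w6.png

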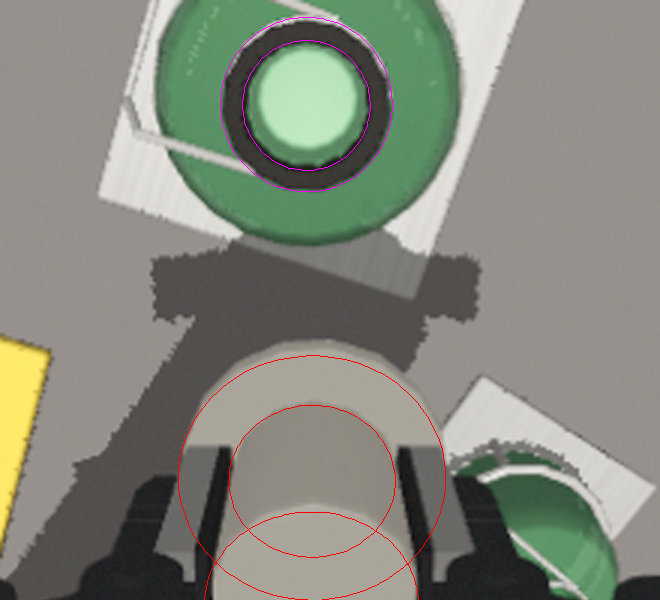

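Projecting the stopper model onto the wrist picture fits its outline, and the seal centre is at pixel (281.5,134.8), or (0.549,0.1325) m. I'll move above it.

Emit:
arm_command(
  plan=[
    [[0, 0, 0.005], [0, 0, 0]],
    [[-0.001, 0, 0.01], [0, 0, 0]],
    [[-0.0005, 0, 0.012], [0, 0, 0]],
    [[0, 0, 0.012], [0, 0, 0]],
    [[0, 0, 0.01], [0, 0, 0]],
    [[0, 0, 0.006], [0, 0, 0]],
    [[0, 0, 0.0025], [0, 0, 0]],
    [[0, 0, 0], [0, 0, 0]],
    [[0, 0, 0], [0, 0, 0]],
    [[0, 0, 0], [0, 0, 0]],
  ],
)

```text
clock: 11.7
ee_pos: [0.548, 0.1334, 0.2494]
orientation: [-0.409, 0.577, -0.577, 0.409]
ft_force: [0.6, -0.4, -0.0]
opening: 0.312
```

```bash
python3 - <<'E'
from h import *
f=grab('scene');w=grab('wrist','w7.png');s=arm.observe();e=s['ee_pos'];print(s['clock'],e,s['orientation'],s['ft_force'],s['opening'])
z0=e[2]-.0318
u=proj(f,[[e[0],e[1],z0-.036],[e[0],e[1],z0],[.5485,.1325,.149]]);print(u)
x,y=u[2].astype(int)-[0,20]
im3=cv2.resize(f['img'][y-40:y+40,x-40:x+40,::-1],None,fx=7,fy=7,interpolation=2)
def d(c,r,col):
    a=np.linspace(0,2*np.pi,120);p=np.c_[c[0]+r*np.cos(a),c[1]+r*np.sin(a),np.full(120,c[2])]
    cv2.polylines(im3,[np.round((proj(f,p)-[x-40,y-40]+.5)*7).astype(int)],True,col,1)
cv2.imwrite('pics/s7raw.png',im3)
d([e[0],e[1],z0-.036],.0085,(0,0,255));d([e[0],e[1],z0],.0225,(0,0,255));d([.5485,.1325,.149],.0195,(255,0,255));d([.5485,.1325,.135],.0195,(255,0,255))
cv2.imwrite('pics/s7.png',im3)
E
```

```text
11.8 [0.54807457 0.13343555 0.24951234] [-0.40888328  0.5768526  -0.57684418  0.40903098] [ 0.2309804   0.64512981 -0.44062497] 0.3107909862332936
[[328.14843239 209.78101288]
 [329.03496194 199.17878063]
 [326.97304191 218.9429074 ]]
```

View pics/s7.png

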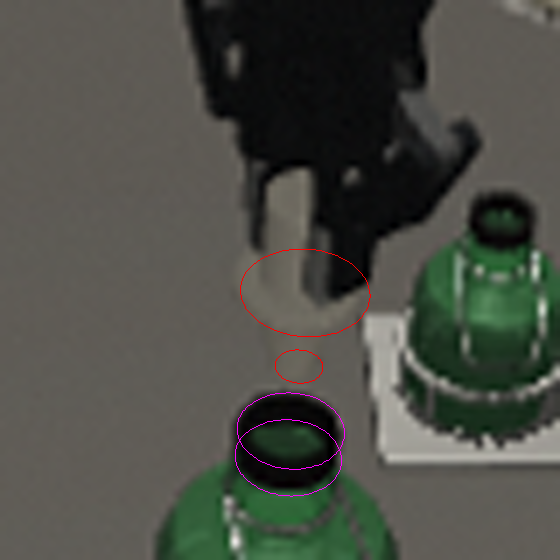

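View pics/w7.png

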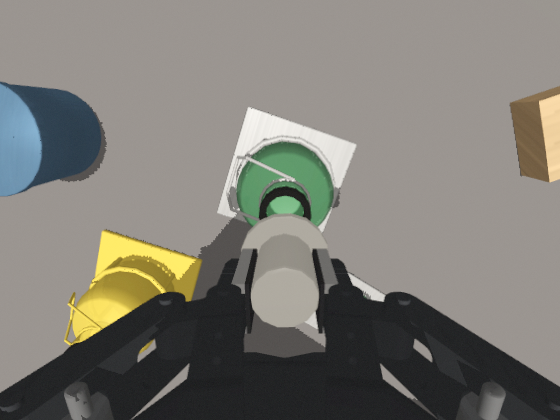

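The overlay fits: the tip at crop (300,370) sits above the seal opening. I'll descend until just above contact.

Emit:
arm_command(
  plan=[
    [[0.0008, 0.004, 0], [0, 0, 0]],
    [[0, 0.006, 0], [0, 0, 0]],
    [[0, 0.006, 0], [0, 0, 0]],
    [[0, 0.006, 0], [0, 0, 0]],
    [[0, 0.006, 0], [0, 0, 0]],
    [[0, 0.006, 0], [0, 0, 0]],
    [[0, 0.006, 0], [0, 0, 0]],
    [[0, 0.006, 0], [0, 0, 0]],
    [[0, 0.006, 0], [0, 0, 0]],
    [[0, 0.004, 0], [0, 0, 0]],
    [[0, 0, 0], [0, 0, 0]],
    [[0, 0, 0], [0, 0, 0]],
  ],
)

```text
clock: 13.0
ee_pos: [0.5482, 0.1326, 0.1934]
orientation: [0.409, -0.577, 0.577, -0.409]
ft_force: [-0.3, 0.3, -1.0]
opening: 0.311
```

```bash
python3 - <<'E'
from h import *
f=grab('scene');w=grab('wrist','w8.png')
S=[arm.observe()]
for i in range(3): grab('wrist');S.append(arm.observe())
for s in S: print(s['clock'],s['ee_pos'].round(5),s['ft_force'].round(2),s['moment'].round(3),s['opening'].round(3))
x,y=326,205
cv2.imwrite('pics/s8.png',cv2.resize(f['img'][y-40:y+40,x-40:x+40,::-1],None,fx=7,fy=7,interpolation=2))
E
```

```text
Traceback (most recent call last):
AttributeError: 'float' object has no attribute 'round'
```

```bash
cat >> h.py <<'E'
def rd(k=4):
    for i in range(k):
        grab('wrist');s=arm.observe();print(round(float(s['clock']),2),np.round(s['ee_pos'],5),np.round(s['ft_force'],2),np.round(s['moment'],3),round(float(s['opening']),3))
E
python3 - <<'E'
from h import *
f=grab('scene');rd()
x,y=326,205
cv2.imwrite('pics/s8.png',cv2.resize(f['img'][y-40:y+40,x-40:x+40,::-1],None,fx=7,fy=7,interpolation=2))
E
```

```text
13.35 [0.54816 0.13258 0.19353] [ 0.06  1.05 -1.02] [0.001 0.027 0.007] 0.312
13.4 [0.5481  0.13256 0.19346] [ 0.47 -0.15 -0.26] [ 0.003 -0.032  0.02 ] 0.309
13.45 [0.5481  0.13256 0.19343] [-0.19  0.56 -1.18] [-0.004  0.016 -0.026] 0.309
13.5 [0.54809 0.13256 0.19339] [-0.3   0.18 -1.62] [ 0.019  0.029 -0.073] 0.313
```

View pics/s8.png

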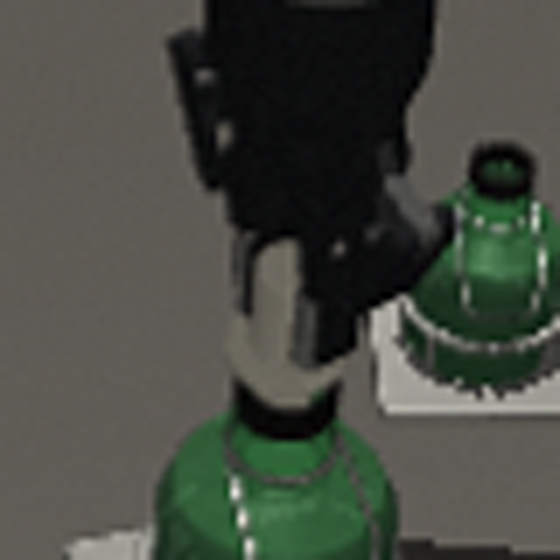

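The plug is inside the seal with no sideways contact, and the collar and seal are concentric at crop x≈288. I'll continue down slowly.

Emit:
arm_command(
  plan=[
    [[0, 0.002, 0], [0, 0, 0]],
    [[0, 0.002, 0], [0, 0, 0]],
    [[0, 0.002, 0], [0, 0, 0]],
    [[0, 0.002, 0], [0, 0, 0]],
    [[0, 0.002, 0], [0, 0, 0]],
    [[0, 0.001, 0], [0, 0, 0]],
    [[0, 0.001, 0], [0, 0, 0]],
    [[0, 0.001, 0], [0, 0, 0]],
    [[0, 0.001, 0], [0, 0, 0]],
    [[0, 0, 0], [0, 0, 0]],
    [[0, 0, 0], [0, 0, 0]],
  ],
)

```text
clock: 14.6
ee_pos: [0.5481, 0.1325, 0.1797]
orientation: [0.409, -0.577, 0.577, -0.409]
ft_force: [-1.4, 0.1, 0.9]
opening: 0.311
```

```bash
python3 - <<'E'
from h import *
rd(6)
E
```

```text
14.65 [0.54812 0.13255 0.1796 ] [-0.98  0.46  1.12] [-0.026  0.231 -0.009] 0.314
14.7 [0.54811 0.13254 0.17957] [-0.93 -0.39  1.81] [-0.012  0.251 -0.04 ] 0.313
14.75 [0.54813 0.13254 0.17953] [-0.92  0.18  0.82] [-0.019  0.289  0.026] 0.314
14.8 [0.54812 0.13253 0.17952] [-1.16 -0.34  1.24] [-0.007  0.228 -0.008] 0.317
14.85 [0.54813 0.13256 0.17951] [-1.11 -0.39  1.56] [-0.063  0.289  0.031] 0.31
14.9 [0.54812 0.13253 0.17946] [-1.37 -0.2   2.21] [-0.017  0.276  0.006] 0.311
```

Emit:
arm_command(
  plan=[
    [[0.0001, -0.0015, -0.0004], [0, 0, 0]],
    [[0.0002, 0, -0.0005], [0, 0, 0]],
    [[0, 0.0015, 0], [0, 0, 0]],
    [[0, 0, 0], [0, 0, 0]],
    [[0, 0, 0], [0, 0, 0]],
  ],
)

```text
clock: 15.4
ee_pos: [0.5471, 0.1326, 0.1795]
orientation: [0.409, -0.577, 0.577, -0.409]
ft_force: [-1.1, 0.2, 1.8]
opening: 0.314
```

```bash
python3 - <<'E'
from h import *
rd(6)
E
```

```text
15.45 [0.54713 0.13259 0.17947] [-0.58 -0.1   1.91] [ 0.026  0.283 -0.077] 0.313
15.5 [0.54712 0.13258 0.17945] [-1.58 -0.43  2.5 ] [0.069 0.24  0.043] 0.312
15.55 [0.54711 0.13259 0.17943] [-1.45 -0.58  1.12] [0.084 0.282 0.036] 0.312
15.6 [0.54711 0.13257 0.17941] [-0.5  -0.08  2.28] [ 0.081  0.267 -0.011] 0.311
15.65 [0.54712 0.13259 0.1794 ] [-1.08 -0.02  1.87] [ 0.154  0.304 -0.01 ] 0.311
15.7 [0.54711 0.13259 0.17938] [-1.01  0.06  1.72] [ 0.123  0.35  -0.031] 0.315
```

Emit:
arm_command(
  plan=[
    [[0, -0.002, 0], [0, 0, 0]],
    [[0, -0.002, 0], [0, 0, 0]],
    [[0, -0.001, 0], [0, 0, 0]],
    [[0, 0, 0], [0, 0, 0]],
    [[0, 0, 0], [0, 0, 0]],
  ],
)

```text
clock: 16.2
ee_pos: [0.547, 0.1325, 0.1841]
orientation: [-0.409, 0.577, -0.577, 0.409]
ft_force: [-0.1, -0.1, -0.2]
opening: 0.31
```

```bash
python3 - <<'E'
from h import *
f=grab('scene');rd(6)
x,y=326,205
cv2.imwrite('pics/s9.png',cv2.resize(f['img'][y-40:y+40,x-40:x+40,::-1],None,fx=7,fy=7,interpolation=2))
E
```

```text
16.3 [0.54705 0.1325  0.18415] [-0.16 -0.2  -0.6 ] [-0.024  0.076  0.026] 0.312
16.35 [0.54706 0.13253 0.18416] [ 0.43  0.01 -1.01] [-0.038 -0.01  -0.003] 0.315
16.4 [0.54706 0.13252 0.18418] [ 0.88  0.66 -0.3 ] [-0.023  0.002 -0.009] 0.309
16.45 [0.5471  0.13254 0.18423] [ 0.87  0.3  -0.77] [-0.028  0.021 -0.033] 0.314
16.5 [0.54711 0.13254 0.18425] [ 0.41 -0.56 -1.65] [-0.005  0.008 -0.034] 0.31
16.55 [0.54712 0.13254 0.18427] [ 0.46  0.46 -0.4 ] [-0.021 -0.047  0.031] 0.31
```

View pics/s9.png

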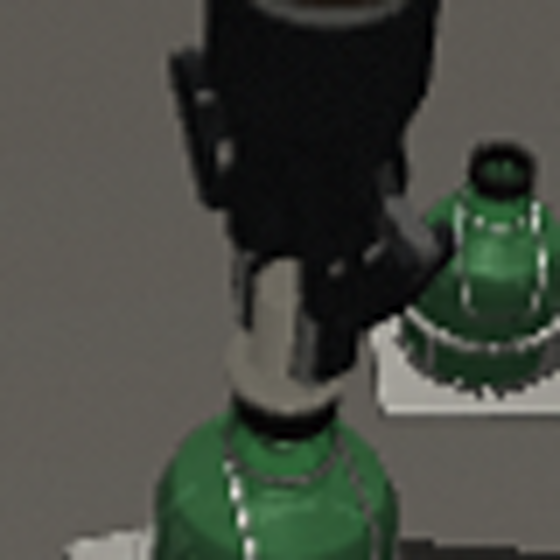

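Emit:
arm_command(
  plan=[
    [[-0.0001, 0.0015, 0.0004], [0, 0, 0]],
    [[0, 0.0015, 0], [0, 0, 0]],
    [[0, 0.001, 0], [0, 0, 0]],
    [[0, 0.001, 0], [0, 0, 0]],
    [[0, 0.0007, 0], [0, 0, 0]],
    [[0, 0.0005, 0], [0, 0, 0]],
    [[0, 0.0005, 0], [0, 0, 0]],
    [[0, 0.0005, 0], [0, 0, 0]],
    [[0, 0.0005, 0], [0, 0, 0]],
    [[0, 0, 0], [0, 0, 0]],
    [[0, 0, 0], [0, 0, 0]],
  ],
)

```text
clock: 17.65
ee_pos: [0.5476, 0.1325, 0.1773]
orientation: [0.409, -0.577, 0.577, -0.409]
ft_force: [-3.2, -0.1, 6.2]
opening: 0.31
```

```bash
python3 - <<'E'
from h import *
rd(8)
E
```

```text
17.7 [0.54757 0.13249 0.17732] [-3.55 -0.2   5.3 ] [-0.059  0.849 -0.006] 0.316
17.75 [0.54755 0.13248 0.17731] [-2.05  0.18  6.64] [-0.06   0.789 -0.037] 0.311
17.8 [0.54755 0.13248 0.17731] [-2.93 -0.09  5.76] [-0.03   0.834  0.024] 0.313
17.85 [0.54757 0.13247 0.1773 ] [-3.73 -0.8   5.98] [-0.044  0.927  0.01 ] 0.308
17.9 [0.54755 0.13249 0.17732] [-3.23 -0.32  5.6 ] [ 0.018  0.858 -0.039] 0.313
17.95 [0.54754 0.13247 0.17728] [-3.07  0.23  5.49] [-0.014  0.85  -0.023] 0.309
18.0 [0.54756 0.1325  0.1773 ] [-2.16  0.56  5.81] [-0.065  0.818  0.024] 0.314
18.05 [0.54757 0.13249 0.17732] [-2.37  0.16  6.24] [-0.063  0.801  0.001] 0.313
```

Emit:
arm_command(
  plan=[
    [[0.0002, 0, -0.0005], [0, 0, 0]],
    [[0, 0, 0], [0, 0, 0]],
    [[0, 0, 0], [0, 0, 0]],
  ],
)

```text
clock: 18.35
ee_pos: [0.5475, 0.1325, 0.1775]
orientation: [0.408, -0.577, 0.577, -0.409]
ft_force: [-2.3, 0.0, 5.7]
opening: 0.315
```

```bash
python3 - <<'E'
from h import *
f=grab('scene');w=grab('wrist','w10.png');rd(6)
x,y=326,205
cv2.imwrite('pics/s10.png',cv2.resize(f['img'][y-40:y+40,x-40:x+40,::-1],None,fx=7,fy=7,interpolation=2))
E
```

```text
18.5 [0.54749 0.13246 0.17746] [-1.7   0.38  5.85] [-0.159  0.536 -0.037] 0.313
18.55 [0.5475  0.13251 0.17748] [-1.04 -1.05  5.92] [-0.16   0.569  0.013] 0.316
18.6 [0.54748 0.13249 0.17747] [-0.99 -1.1   6.02] [-0.144  0.528 -0.057] 0.31
18.65 [0.54751 0.13247 0.17747] [-1.3  -0.77  6.01] [-0.159  0.501 -0.032] 0.314
18.7 [0.5475  0.13248 0.17746] [-2.07 -1.08  5.93] [-0.157  0.554 -0.002] 0.312
18.75 [0.54748 0.13248 0.17748] [-1.43 -0.56  5.16] [-0.159  0.528 -0.   ] 0.312
```

View pics/s10.png

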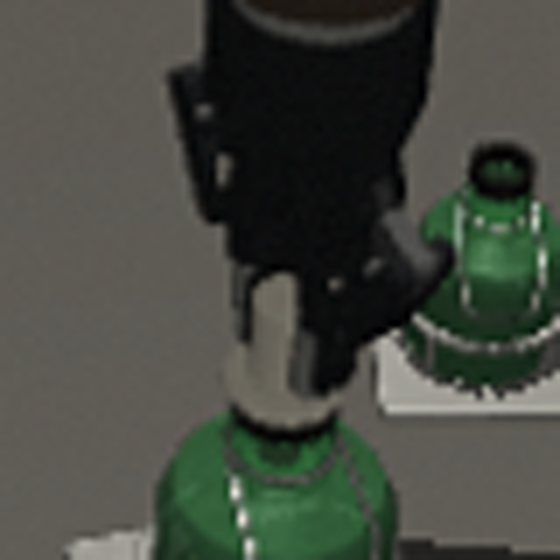

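View pics/w10.png

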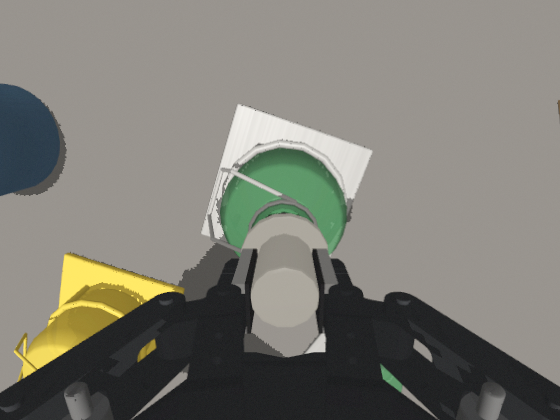

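The lateral force is friction from arm compliance: it eased with the nudge and there was none when free. I'll press the last bit with a small compensation.

Emit:
arm_command(
  plan=[
    [[0.0001, 0.0005, -0.0003], [0, 0, 0]],
    [[0.0001, 0.0005, -0.0003], [0, 0, 0]],
    [[0.0001, 0.0005, -0.0003], [0, 0, 0]],
    [[0, 0.0003, -0.0001], [0, 0, 0]],
    [[0, 0, 0], [0, 0, 0]],
    [[0, 0, 0], [0, 0, 0]],
  ],
)

```text
clock: 19.35
ee_pos: [0.5474, 0.1325, 0.1765]
orientation: [0.408, -0.576, 0.578, -0.41]
ft_force: [-1.1, -1.5, 7.2]
opening: 0.309
```

```bash
python3 - <<'E'
from h import *
rd(8)
E
```

```text
19.4 [0.54739 0.13249 0.17654] [-0.09 -1.02  7.91] [-0.449  0.226 -0.019] 0.307
19.45 [0.54739 0.13251 0.17651] [-0.45 -0.87  7.85] [-0.5    0.232 -0.01 ] 0.312
19.5 [0.54739 0.13252 0.17651] [-0.97 -2.52  7.62] [-0.51   0.214 -0.027] 0.31
19.55 [0.54738 0.13251 0.17653] [-0.69 -0.57  7.07] [-0.44   0.237  0.03 ] 0.315
19.6 [0.54737 0.13252 0.1765 ] [-0.85 -1.3   6.57] [-0.454  0.203 -0.024] 0.308
19.65 [0.54738 0.1325  0.17653] [-0.66 -2.03  7.95] [-0.46   0.255 -0.052] 0.31
19.7 [0.54737 0.1325  0.17653] [-0.65 -0.4   7.56] [-0.48   0.185 -0.033] 0.314
19.75 [0.54739 0.13251 0.17652] [ 0.69 -1.29  6.62] [-0.494  0.276 -0.084] 0.31
```

Emit:
arm_command(
  plan=[
    [[0.0002, 0.0005, -0.0001], [0, 0, 0]],
    [[0.0002, 0.0005, -0.0001], [0, 0, 0]],
    [[0.0001, 0.0005, -0.0001], [0, 0, 0]],
    [[0.0001, 0.0006, -0.0001], [0, 0, 0]],
    [[0, 0, 0], [0, 0, 0]],
    [[0, 0, 0], [0, 0, 0]],
  ],
)

```text
clock: 20.35
ee_pos: [0.5474, 0.1325, 0.1757]
orientation: [0.407, -0.576, 0.578, -0.411]
ft_force: [-1.8, -0.7, 11.9]
opening: 0.311
```

```bash
python3 - <<'E'
from h import *
rd(8)
E
```

```text
20.4 [0.54738 0.13243 0.17574] [-2.22 -0.87 12.7 ] [-0.252  0.544 -0.015] 0.314
20.45 [0.54738 0.13245 0.17575] [-1.16 -0.36 12.69] [-0.247  0.612 -0.032] 0.311
20.5 [0.54739 0.13246 0.17574] [-1.99 -0.22 12.59] [-0.279  0.607 -0.034] 0.312
20.55 [0.54739 0.13245 0.17574] [-2.02 -0.79 11.48] [-0.31   0.607 -0.025] 0.31
20.6 [0.54738 0.13245 0.17574] [-2.01 -0.36 12.03] [-0.314  0.551 -0.004] 0.314
20.65 [0.54739 0.13245 0.17573] [-1.93 -1.39 11.62] [-0.254  0.636  0.025] 0.314
20.7 [0.54736 0.13246 0.17572] [-1.59 -0.11 12.54] [-0.279  0.608 -0.066] 0.316
20.75 [0.54737 0.13245 0.17574] [-0.92 -0.6  13.01] [-0.265  0.607 -0.031] 0.31
```

The force rose faster than 2 N/mm would explain, so I'll look before going on.

```bash
python3 - <<'E'
from h import *
from scipy.spatial.transform import Rotation as Ro
f=grab('scene');w=grab('wrist');s=arm.observe();rd(3)
print(Ro.from_quat(s['orientation']).as_matrix().round(4))
x,y=326,205
a=cv2.resize(f['img'][y-30:y+50,x-40:x+40,::-1],(560,560),interpolation=2);cv2.imwrite('pics/s11.png',a)
cv2.imwrite('pics/w11.png',cv2.resize(w['img'][130:350,180:400,::-1],None,fx=2.7,fy=2.7,interpolation=2))
E
```

```text
20.9 [0.5474  0.13248 0.17575] [-1.8  -0.64 12.58] [-0.243  0.608  0.014] 0.312
20.95 [0.54739 0.13246 0.17575] [-2.26 -1.44 12.38] [-0.29   0.597 -0.065] 0.312
21.0 [0.54738 0.13246 0.17577] [-1.24 -0.68 12.37] [-0.235  0.581 -0.035] 0.311
[[-3.303e-01  5.900e-03  9.439e-01]
 [-9.439e-01  9.000e-04 -3.303e-01]
 [-2.800e-03 -1.000e+00  5.300e-03]]
```

View pics/s11.png

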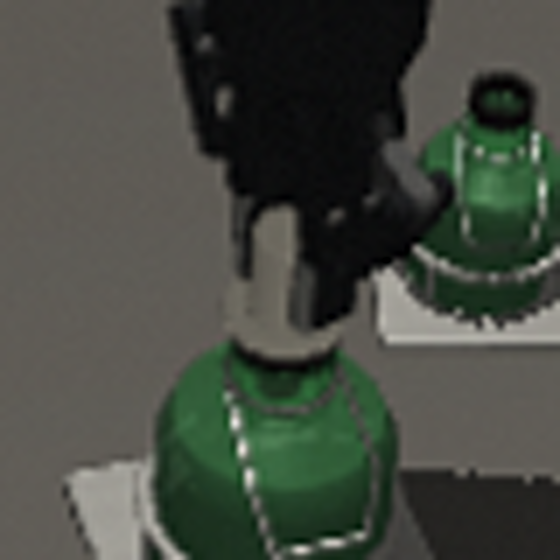

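View pics/w11.png

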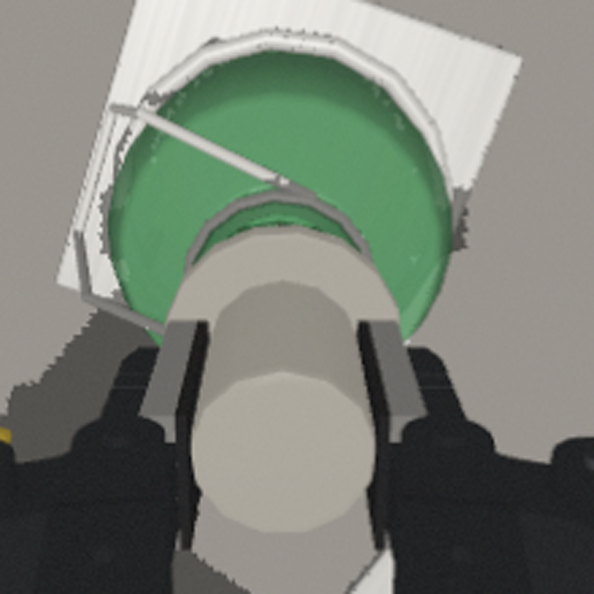

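Emit:
arm_command(
  plan=[
    [[0, -0.0004, 0], [0, 0, 0]],
    [[0, -0.0004, 0], [0, 0, 0]],
    [[0, 0, 0], [0, 0, 0]],
    [[0, 0, 0], [0, 0, 0]],
    [[0, 0, 0], [0, 0, 0]],
  ],
)

```text
clock: 21.5
ee_pos: [0.5473, 0.1325, 0.1758]
orientation: [0.407, -0.576, 0.578, -0.411]
ft_force: [0.2, -1.4, 8.7]
opening: 0.31
```

```bash
python3 - <<'E'
from h import *
rd(8)
E
```

```text
21.55 [0.54735 0.13247 0.17578] [0.28 0.29 9.24] [-0.2    0.258 -0.032] 0.313
21.6 [0.54736 0.13247 0.17579] [ 0.01 -1.04  9.42] [-0.29   0.2   -0.032] 0.31
21.65 [0.54733 0.13248 0.17579] [-0.5   0.29  8.28] [-0.26   0.253 -0.056] 0.313
21.7 [0.54732 0.13248 0.17577] [-0.19 -0.29  8.66] [-0.232  0.197 -0.037] 0.312
21.75 [0.54733 0.13246 0.17579] [-0.26 -0.53  8.45] [-0.231  0.199 -0.047] 0.313
21.8 [0.54733 0.13247 0.1758 ] [-0.83  0.04  8.29] [-0.221  0.224  0.008] 0.311
21.85 [0.54735 0.13249 0.17579] [-0.05  0.01  8.93] [-0.254  0.208 -0.032] 0.311
21.9 [0.54734 0.13247 0.17579] [ 0.17 -1.04  7.98] [-0.256  0.186 -0.039] 0.308
```

Backing off removed the stiction. The reading is 8.7 N plus 0.8 N stopper weight, which matches 4.8 mm of seal travel, and the side force is near zero. I'll trim slightly and hold.

Emit:
arm_command(
  plan=[
    [[0, 0.0002, 0], [0, 0, 0]],
    [[0, 0, 0], [0, 0, 0]],
    [[0, 0, 0], [0, 0, 0]],
    [[0, 0, 0], [0, 0, 0]],
  ],
)

```text
clock: 22.3
ee_pos: [0.5474, 0.1325, 0.1758]
orientation: [0.407, -0.576, 0.578, -0.411]
ft_force: [-0.7, -0.9, 9.7]
opening: 0.31
```

```bash
python3 - <<'E'
from h import *
rd(8)
E
```

```text
22.35 [0.54734 0.13246 0.17577] [-0.16 -0.66  9.23] [-0.284  0.321  0.012] 0.309
22.4 [0.54736 0.13245 0.17579] [-1.06 -1.14 10.11] [-0.251  0.285 -0.082] 0.31
22.45 [0.54736 0.13247 0.17578] [-0.46 -2.15 10.35] [-0.286  0.3   -0.048] 0.312
22.5 [0.54733 0.13245 0.17575] [-0.75 -0.12 10.21] [-0.292  0.305 -0.03 ] 0.311
22.55 [0.54736 0.13246 0.17576] [-0.18 -0.26  9.84] [-0.293  0.269 -0.057] 0.314
22.6 [0.54734 0.13246 0.17576] [-0.72 -1.35 10.03] [-0.27   0.313 -0.007] 0.316
22.65 [0.54734 0.13247 0.17578] [-0.8  -1.59  9.04] [-0.207  0.341  0.009] 0.307
22.7 [0.54735 0.13245 0.17578] [-0.97  0.05  9.31] [-0.262  0.36   0.012] 0.309
```

The mean is about 9.8 N at 4.8–5 mm of travel, so I'll hold here.

Emit:
arm_command(
  plan=[
    [[0, 0, 0], [0, 0, 0]],
    [[0, 0, 0], [0, 0, 0]],
    [[0, 0, 0], [0, 0, 0]],
    [[0, 0, 0], [0, 0, 0]],
    [[0, 0, 0], [0, 0, 0]],
    [[0, 0, 0], [0, 0, 0]],
    [[0, 0, 0], [0, 0, 0]],
    [[0, 0, 0], [0, 0, 0]],
    [[0, 0, 0], [0, 0, 0]],
    [[0, 0, 0], [0, 0, 0]],
    [[0, 0, 0], [0, 0, 0]],
    [[0, 0, 0], [0, 0, 0]],
  ],
)

```text
clock: 23.9
ee_pos: [0.5473, 0.1325, 0.1758]
orientation: [0.407, -0.576, 0.578, -0.411]
ft_force: [-0.5, -1.2, 10.1]
opening: 0.31
```

Emit:
arm_command(
  plan=[
    [[0, 0, 0], [0, 0, 0]],
    [[0, 0, 0], [0, 0, 0]],
    [[0, 0, 0], [0, 0, 0]],
    [[0, 0, 0], [0, 0, 0]],
    [[0, 0, 0], [0, 0, 0]],
    [[0, 0, 0], [0, 0, 0]],
    [[0, 0, 0], [0, 0, 0]],
    [[0, 0, 0], [0, 0, 0]],
    [[0, 0, 0], [0, 0, 0]],
    [[0, 0, 0], [0, 0, 0]],
    [[0, 0, 0], [0, 0, 0]],
    [[0, 0, 0], [0, 0, 0]],
  ],
)

```text
clock: 25.1
ee_pos: [0.5474, 0.1324, 0.1758]
orientation: [0.407, -0.576, 0.578, -0.411]
ft_force: [-0.8, -1.6, 9.4]
opening: 0.315
```

Emit:
arm_command(
  plan=[
    [[0, 0, 0], [0, 0, 0]],
    [[0, 0, 0], [0, 0, 0]],
    [[0, 0, 0], [0, 0, 0]],
    [[0, 0, 0], [0, 0, 0]],
    [[0, 0, 0], [0, 0, 0]],
    [[0, 0, 0], [0, 0, 0]],
    [[0, 0, 0], [0, 0, 0]],
    [[0, 0, 0], [0, 0, 0]],
    [[0, 0, 0], [0, 0, 0]],
    [[0, 0, 0], [0, 0, 0]],
    [[0, 0, 0], [0, 0, 0]],
    [[0, 0, 0], [0, 0, 0]],
  ],
)

```text
clock: 26.3
ee_pos: [0.5473, 0.1325, 0.1758]
orientation: [0.407, -0.576, 0.578, -0.411]
ft_force: [-0.7, -0.7, 9.4]
opening: 0.311
```

```bash
python3 - <<'E'
from h import *
grab('scene','s12.png');rd(10)
E
```

```text
26.4 [0.54738 0.13246 0.17578] [-0.69 -0.35  9.94] [-0.247  0.272 -0.043] 0.309
26.45 [0.54736 0.13246 0.17578] [-1.87 -0.78  9.52] [-0.33   0.263 -0.019] 0.312
26.5 [0.54736 0.13247 0.17578] [-0.88 -0.5  10.12] [-0.24   0.288 -0.055] 0.312
26.55 [0.54737 0.13245 0.17578] [-0.93 -0.9   9.71] [-0.302  0.288 -0.028] 0.311
26.6 [0.54735 0.13247 0.17575] [-0.91 -0.68  9.81] [-0.275  0.288 -0.008] 0.311
26.65 [0.54735 0.13247 0.17578] [-0.76 -0.64  9.66] [-0.335  0.256 -0.081] 0.314
26.7 [0.54735 0.13246 0.17576] [-0.55 -0.34  9.47] [-0.244  0.313 -0.021] 0.314
26.75 [0.54736 0.13247 0.17578] [-2.01 -0.72  9.5 ] [-0.239  0.343 -0.036] 0.316
26.8 [0.54735 0.13246 0.17577] [-0.2  -0.48  9.9 ] [-0.275  0.321 -0.014] 0.31
26.85 [0.54736 0.13245 0.17577] [-0.86 -1.97 10.15] [-0.255  0.288 -0.042] 0.312
```

View pics/s12.png

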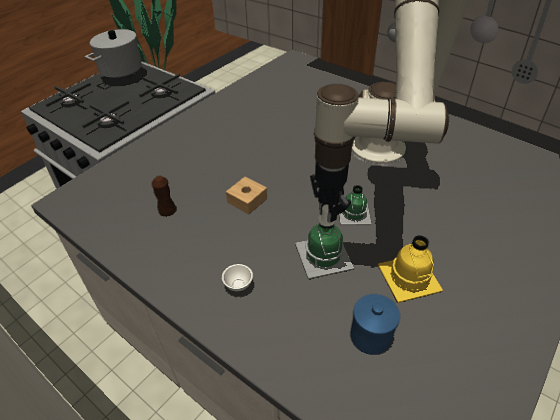

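The push has stayed steady at about 9.8 N for more than four seconds. The stopper is in the large green cruet at (325,225), and the canister (375,322), mill (163,196) and salt bowl (237,279) are where they started. Handing in.

```bash
python3 -c "
from station import arm
print(arm.finish_job())"
```

```text
the job is handed in; nothing more can be done
None
```

The stopper is out of the block and upright in the neck of the larger green cruet. The gripper still holds it and presses down with about 9.8 N.

- **Push:** It stayed steady for over 4 s before I handed the job in (9.4–10.2 N, clock about 22–27 s). The seal travel, worked out from the arm's height, is about 4.8–5 mm, which agrees with that force.
- **Bystanders:** The last picture shows the canister, pepper mill and salt bowl where they started.
- **Higher force earlier:** While I was setting the push, the force rose for about a second to 12–13 N, more than the seal spring alone explains. I took it for friction and eased back until the force matched the travel.
- **Sideways force and tilt:** The force on the gripper peaked at about 3–4 N sideways during pressing, and under 2.5 N remains. The tool leans about 0.3° under load.
- **Not measured:** I did not measure the seal itself. Its travel comes from the arm's height and the moment of first contact.

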